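# Seat the stage's spring pin, then hold the sample slide flush on the slope

## Robot

A 6-joint arm with a two-finger parallel gripper is mounted at the origin on a cart in front of the work surface, level with it; the furniture and walls round the work are solid. World frame = base frame: x ahead of the robot, y to its left, z up, the work surface at z = 0. Lengths are in m, angles in degrees, forces in N, time in s.
With the tool pointing down it reaches from about 0.325 to 1 m from the base axis. Payload 5.1 kg.
Tool frame: the origin (TCP) lies on the mounting face of the last link; the fingertips stand 173 mm ahead of it and the grasp point (between the pads) lies 155 mm ahead of it; z points along the fingers, y is the line along which they close (so a half turn about z gives the same grasp; the last joint's range is limited). The gripper opens to 85 mm and grips with 20 to 120 N. Pads are 22 mm wide; open, the fingers measure 114 mm over their backs; the gripper's body (76 mm by 85 mm) begins 54 mm behind the grasp point. The pads swing forward as they close: fully open they stand 13 mm farther back than shut.
Start: joints at [64.309, 7.093, 94.555, -0, 78.352, -4.733], TCP at [0.233, 0.607, 0.405] pointing down, gripper open.
Joint ranges: [-149.61, 149.61], [-58.7, 133.49], [1.44, 155.28], [-77.14, 257.14], [18.33, 153.61], [-166.67, 166.67]. Speed limits (degrees/s): [147.25, 147.25, 180, 180, 180, 180].

## Interface

Orientations are given as a 3x3 rotation matrix whose columns are the frame's x, y, z axes.
In Python, from station import read_state, read_camera, camera_params, close_job, boxes_of gives the robot as it stands.
- The arm moves only by the tool drive_tool, never from a script. Its argument "deltas" is a list of rows, each a list of 7 numbers: the turn, a rotation vector about the world's x, y, z in degrees, then the shift along the world's x, y, z in mm, then the opening in per cent of the stroke, from 0 (shut) to 100 (fully open). In form: [[ax, ay, az, tx, ty, tz, jaw], ...]. A call has 1 to 5 rows; each row shifts and turns the commanded pose from where the row before left it; what a row does not reach is not made up. A row lasts 1/10 s, in which the tool goes at most 50 mm and 8.59 degrees, less where a joint would pass 70% of its speed; a pose out of reach is approached as far as the arm can. A call with a gripper value outside its range is refused whole. The fingers move at their own pace and stop on an object; "grip_force" is the grip in N (left out, the last holds). Time passes only in rows, so rows that do not move let the fingers close. It gives the time, the measured TCP pose, the force, the opening and the grip force at its end, in the units of the state.
- read_state(): the state, without advancing time (a new reading comes with each control period).
- read_camera(name): name is "scene" or "top"; returns (picture, depth): 400x640x3 uint8, red, green, blue; 400x640 float32, m along the optical axis (not along the pixel's ray), 0 where there is no reading.
- camera_params(name): a dict with "intrinsics" (3x3 intrinsics, pixels), "distortion" ([k1, k2, p1, p2, k3] as OpenCV has them; the pictures are not rectified), "rvec" (rotation vector, rad) and "tvec" (3), from world to camera coordinates, as OpenCV has them. Camera axes: x right, y down, z forward; pixel columns grow to the right and rows downward; lengths in m; the calibration is good to about 2 mm. A picture is of the moment at which its call begins. camera_params takes no time and is no camera call.
- close_job(): hands the job in; it is judged then, once.
Trained networks look in the newest picture that a camera, given by its name, has taken for a name from the list of things; names that differ only in an ending like _2 or _b are one class to them, and where a whole thing is asked for, a point or a joint stands for the part that bears it (a point fixed in the world has none). Each returns a list of dicts, best first, with "score" (0 to 1); they miss things now and then, are a little off and sometimes report something else, mostly with a low value. They report only what shows in the picture. A call takes as long as a camera call.
- boxes_of(label, camera): "position" ([x, y, z] in m, in world coordinates, good to about 4 mm: the middle of the surface that is visible of it).
The state is a dict: "clock": time; "q": joint angles; "joint_vel": joint speeds; "tau": joint torques, N m; "tcp_pos": TCP position; "ee_rot": TCP orientation; "force": force on the tool from outside, world axes, zero at the start; "moment": the same for the moment, N m; "gripper_width": finger opening in m; "gripper_force": force on a finger pad.
Only numpy, scipy, OpenCV 4.12 (cv2) and the standard library are available. Lean on these libraries where they do the work, as an engineer would, in place of code of your own. Each camera call takes 0.05 s, during which the arm holds its last target. There are 200 camera calls.

## Task

The spring pin of the tilt stage has crept up out of the sloping table, so nothing can lie flat there: take the small hammer from its rest, knock the pin fully home with it (do not push the pin with fingers or slide) and lay the hammer aside on the bench. Then pick up the sample slide by its fin, tilt it to the table's slope and press it gently flat onto the two rails, centred and square on them. Finish while still gripping it and pressing it flush there for the microscope picture; leave the loupe, the tin and the watch alone.

Things in the scene. Friction and masses are not known exactly. Their poses are not given: they have to be found in the camera images.
- tilt_stage: Fixed steel tilt stage, 126 x 118 x 60 mm without its table. Origin: under the middle of its base on the bench; x points along the base, away from the hinge, towards the high end of the table; y along the hinge, z up. The hinge lies 45 mm along -x, 42 mm up. A black clamp knob stands out at +y (to y = 67 mm, 61 mm high). The bench before it, towards the robot, is free.
- stage_face (a point): Middle of the bearing face of the stage's table: the plane of the two rail tops. z is square to that face, x up the slope, y across. The slope is locked at an unknown 10 to 25 degrees. Table 96 x 74 mm (x -49 to 47); the rails run along x, 82 mm long, at y = 21 to 35 mm on both sides; the floor between them (42 mm wide) lies 2.5 mm lower. This point is 60 to 71 mm above the bench.
- pin_top (a point): Middle of the top of the spring pin, a slotted steel pin of 8 mm diameter which stands out of the floor between the rails, square to the table, 5 mm up the slope from the middle. Axes as stage_face. At the start it stands 5.5 to 9.5 mm above the rail tops; fully home it is 1.5 mm below them (1 mm above the floor).
- spring_pin (a joint): How far the pin has been driven, m: 0 to 0.004 at the start, 0.011 fully home on its stop. It is held by friction: it gives way at about 6 N along its axis, more when driven fast, and stays where it is left.
- sample_slide: Loose sample slide, about 160 g: flat ground steel plate 76 (x) x 60 (y) x 5 mm with a black upright fin in the middle, 34 mm long (x), 10 mm thick (y), its top 36 mm above the underside: grip it across y. Two round mounted samples 17 mm wide, 12 mm high, sit at x = +-27.5 mm. Pressed at an edge, it can turn a little between the fingers. Origin: middle of the underside; z up. Same after half a turn.
- hammer_rest: Fixed wooden hammer rest, 132 x 50 x 52 mm, on the bench. Origin: on the bench, below the middle of the hammer's handle; x points along the handle towards the head. Two notched posts 10 mm thick at x = -43 and x = 61 mm (tops 52 mm, notch floors 40 mm high, notches 15 mm wide) hold the handle; between them the handle is free. The base board is 12 mm high.
- hammer: Small riveting hammer, 172 mm, about 150 g, resting with level handle (11 mm high, 13 mm wide, middle line 45.5 mm above the bench) and upright head. Head 13 x 13 x 42 mm, its axis 79.5 mm before the rest's origin, 20.5 mm below to 21.5 mm above that line; handle ends 83 mm behind. Lift straight up. Axes: -y along the handle to the head, +x down the head; middle line at x -0.5, z 6.5 mm.
- hammer_face (a point): Middle of the hammer's striking face, the lower end of the head as it rests (25 mm above the bench then). Axes as the hammer.
- loupe: Black eye loupe, 35 mm wide, 29 mm high, standing on the bench beyond the stage; leave it. Origin under its middle.
- tin: Round screw tin, 69 mm wide, 20 mm high, beyond the work on the left; leave it. Origin under its middle.
- watch: Watch head, 52 x 45 x 10 mm, lying on the right, outside the work; leave it. Origin under its middle.

How it is judged:
By the outcome, as a careful person would: the job done as asked, in the order asked, and still so for the second after the job is handed in, while the arm keeps its last pose, push and grip.
It also fails if it takes over 54 s, if anything falls off the work surface, if the arm or the gripper's body presses on something with over 40 N, if the wrist force passes 120 N, or if a joint passes its speed limit or range.

## Working session

There is one attempt and no reset: what is moved stays moved. The work goes in short steps, Python scripts to look and compute and a tool call to move; the robot and the scene stay as the last step left them, time stands still between calls to the robot, and variables do not carry over. Pictures are saved under pics/ and viewed, at most 10 in all, crops included, and the job is handed in when it is done.

Besides the shell and the picture viewer there is one more tool, called after "Call:" as name(argument=value, ...) on one line, values as JSON. drive_tool: Moves the arm, as the interface text tells. Its arguments: {"type":"object","properties":{"deltas":{"type":"array"},"grip_force":{"type":"number"}},"required":["deltas"]}

```bash
mkdir -p pics; ls; cat > h.py <<'E'
import numpy as np, cv2
from station import *
def snap(cam,fn=None):
    im,d=read_camera(cam); np.savez(f'{cam}.npz',im=im,d=d)
    if fn: cv2.imwrite(f'pics/{fn}.png',im[:,:,::-1])
    return im,d
def cloud(cam,d):
    p=camera_params(cam);K=np.array(p['intrinsics']);D=np.array(p['distortion'])
    R=cv2.Rodrigues(np.array(p['rvec'],float))[0];t=np.array(p['tvec'],float).ravel()
    h,w=d.shape;u,v=np.meshgrid(np.arange(w),np.arange(h))
    n=cv2.undistortPoints(np.stack([u,v],-1).reshape(-1,1,2).astype(float),K,D).reshape(h,w,2)
    c=np.dstack([n*d[...,None],d]); P=(c-t)@R
    P[d==0]=np.nan
    return P
def proj(cam,X):
    p=camera_params(cam)
    return cv2.projectPoints(np.array(X,float).reshape(-1,1,3),np.array(p['rvec'],float),np.array(p['tvec'],float),np.array(p['intrinsics']),np.array(p['distortion']))[0].reshape(-1,2)
E
python3 - <<'E'
from h import *
np.set_printoptions(precision=4,suppress=True)
for c in ['scene','top']:
    snap(c,c+'0')
    p=camera_params(c);R=cv2.Rodrigues(np.array(p['rvec'],float))[0]
    print(c,-R.T@np.array(p['tvec']).ravel(),R.round(2).tolist(),p['intrinsics'])
    for l in ['tilt_stage','spring_pin','pin_top','sample_slide','hammer_rest','hammer','hammer_face','stage_face','loupe','tin','watch']:
        try: print(l,[(np.round(b['position'],4).tolist(),round(b['score'],2)) for b in boxes_of(l,c)][:3])
        except Exception as e: print(l,e)
print(read_state())
E
```

```text
pics
scene [-0.0301 -1.022   0.8554] [[0.83, -0.56, -0.02], [-0.33, -0.46, -0.82], [0.45, 0.69, -0.57]] [[455.7056   0.     317.6912]
 [  0.     455.7056 193.252 ]
 [  0.       0.       1.    ]]
tilt_stage [([0.4521, 0.1885, 0.013], 0.59), ([0.6019, 0.0364, 0.0515], 0.58), ([0.444, 0.1986, 0.0481], 0.51)]
spring_pin [([0.7141, 0.2443, 0.0217], 0.21)]
pin_top []
sample_slide [([0.4351, -0.2156, 0.0019], 0.81)]
hammer_rest [([0.4525, 0.1903, 0.0093], 0.71)]
hammer [([0.4447, 0.2013, 0.0494], 0.46)]
hammer_face [([0.4435, 0.1966, 0.0464], 0.61)]
stage_face [([0.6016, 0.0455, 0.06], 0.95)]
loupe [([0.7151, 0.1076, 0.0186], 0.42)]
tin [([0.714, 0.246, 0.0204], 0.53)]
watch [([0.4027, -0.3842, 0.0095], 0.73)]
top [ 0.4175 -0.0682  1.15  ] [[0.03, -1.0, 0.03], [-0.99, -0.03, -0.14], [0.14, -0.02, -0.99]] [[445.8669   0.     316.4488]
 [  0.     445.8669 198.9266]
 [  0.       0.       1.    ]]
tilt_stage [([0.6062, 0.0454, 0.0579], 0.81)]
spring_pin []
pin_top []
sample_slide [([0.4395, -0.2035, 0.0051], 0.74)]
hammer_rest [([0.4589, 0.1957, 0.0148], 0.9)]
hammer [([0.4294, 0.2053, 0.0445], 0.69)]
hammer_face [([0.4327, 0.2036, 0.0523], 0.84)]
stage_face [([0.6022, 0.0468, 0.0628], 0.75)]
loupe [([0.7125, 0.1106, 0.0283], 0.48)]
tin []
watch [([0.4045, -0.3837, 0.0089], 0.52)]
{'clock': 1.2, 'q': array([64.308 ,  7.0948, 94.5578,  0.0002, 78.3534, -4.7323]), 'joint_vel': array([ 0.0691, -0.0253, -0.0058,  0.1053,  0.013 , -0.0159]), 'tau': array([ -0.0008, -42.3578, -36.5765,  -0.    ,   0.0004,   0.    ]), 'tcp_pos': array([0.2325, 0.607 , 0.4047]), 'ee_rot': array([[-0.9338,  0.3577, -0.    ],
       [ 0.3577,  0.9338, -0.0001],
       [ 0.    , -0.0001, -1.    ]]), 'force': array([0.0211, 1.0239, 0.1496]), 'moment': array([ 0.016 ,  0.0484, -0.0024]), 'gripper_force': 0.0, 'gripper_width': 0.08533495157280806}
```

View pics/scene0.png

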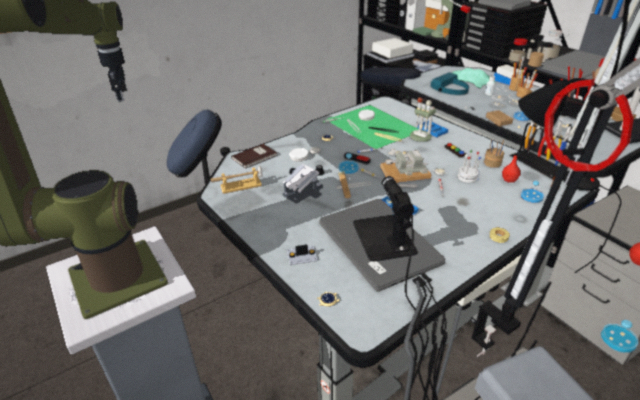

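View pics/top0.png

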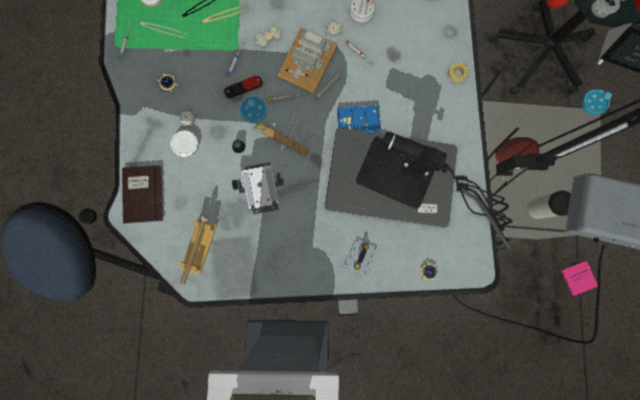

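The scene shows the stage at about (300,180), the hammer rest at (240,180) and the slide at (302,254). In the top view the stage is at (260,188), the hammer rest at (200,240) and the slide at (362,253). I'll enlarge the crops and use the depth.

```bash
python3 - <<'E'
from h import *
def crop(c,x,y,w,h):
    im=np.load(c+'.npz')['im'][y:y+h,x:x+w,::-1]
    return cv2.resize(im,(400,300),interpolation=cv2.INTER_CUBIC)
a=np.hstack([crop('top',165,175,80,120//2*2)[:300] if 0 else cv2.resize(np.load('top.npz')['im'][180:285,150:290,::-1],(400,300),interpolation=cv2.INTER_CUBIC),crop('top',225,155,64,48)])
b=np.hstack([crop('scene',270,155,64,48),crop('top',330,228,64,48)])
cv2.imwrite('pics/crops.png',np.vstack([a,b]))
# heightmap info
P=cloud('top',np.load('top.npz')['d'])
np.set_printoptions(linewidth=250)
print('stage z mm');print((P[165:214:2,228:290:2,2]*1000).round().astype(int))
print('slide');print((P[232:276:2,340:382:2,2]*1000).round().astype(int))
E
```

```text
stage z mm
[[                   0                    4                    3                    2                    4                   -3                    0                    0                   -2                    0                   -2
                     9                   10                   11                   13                   12                   10                   14                   10                   19                   76                   77
                     1                   -4                    0                    4                    0                   -3                   -1                   -3                   -2]
 [                  -2                    2                    0                    9                   -5                   -4                    0                    2                    2                   13                   16
                    12                   13                   14                   12                   73                   76                   78                   77                   73        
[... 24603 characters left out ...]
  3                    1                    1 -9223372036854775808                   -2                    0                   -1]
 [                   1                    3                    2                   -3                    1                    0                    1                   -7                    2                    1                    1
                    -6                    6                    5                    1                    0                   -2                   -1                   -3                    5                   -2]]<stdin>:11: RuntimeWarning: invalid value encountered in cast
<stdin>:12: RuntimeWarning: invalid value encountered in cast
```

View pics/crops.png

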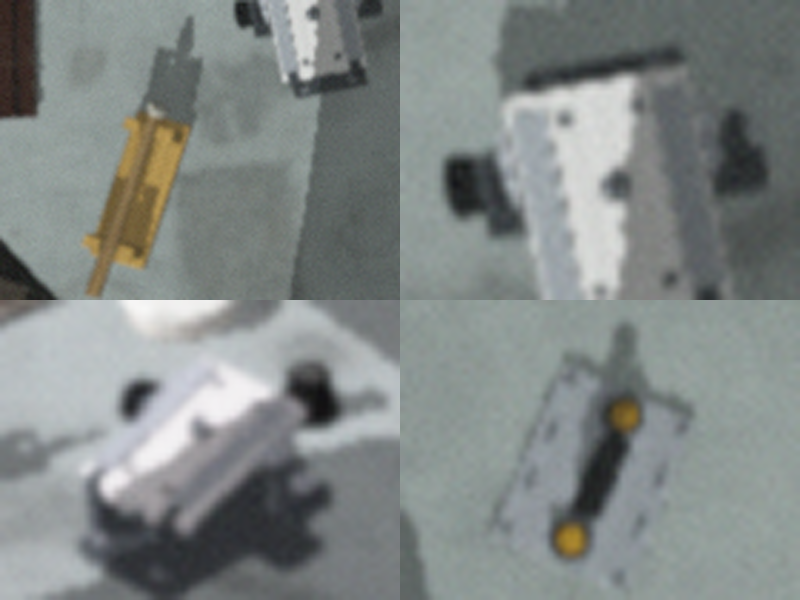

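The crops show the pin at mid-table (615,183 in the upper right), with the high end of the table away from the robot. The hammer head is at the far end of its rest (155,105 in the upper left), and the slide's fin runs diagonally. Next I'll fit the models to median depth.

```bash
cat > fit.py <<'E'
from h import *
from scipy.optimize import minimize
def med(cam,n=6):
    fs=[read_camera(cam) for _ in range(n)]
    D=np.array([f[1] for f in fs]);D[D==0]=np.nan
    d=np.nan_to_num(np.nanmedian(D,0)); np.savez(cam+'.npz',im=np.mean([f[0] for f in fs],0).astype(np.uint8),d=d)
    return d
def near(P,c,r):
    Q=P.reshape(-1,3);Q=Q[np.isfinite(Q).all(1)];return Q[np.hypot(*(Q[:,:2]-c).T)<r]
def opt(cost,starts,step):
    best=None
    for s in starts:
        s=np.array(s,float)
        for k in (1,.4):
            sim=np.vstack([s]+[s+k*np.eye(len(s))[i]*step[i] for i in range(len(s))])
            r=minimize(cost,s,method='Nelder-Mead',options=dict(initial_simplex=sim,maxiter=900,xatol=1e-5,fatol=1e-8));s=r.x
        if best is None or r.fun<best.fun: best=r
    return best.x,best.fun
def stageaxes(psi,a):
    ex=np.array([np.cos(a)*np.cos(psi),np.cos(a)*np.sin(psi),np.sin(a)]);ey=np.array([-np.sin(psi),np.cos(psi),0]);return np.c_[ex,ey,np.cross(ex,ey)]
T=.006
def cstage(p,Q):
    L=(Q-p[:3])@stageaxes(p[3],p[4]);u,v,w=L.T;av=abs(v)
    ins=(av<.037)&(u>-.049)&(u<.047);m=np.where((av>.021)&(av<.035)&(abs(u)<.041),0,-.0025)
    pin=np.hypot(u-.005,v)<.007
    e=np.where(ins,np.minimum(abs(w-m),T),np.where(abs(w+.001)<T,T,0));e[pin]=0
    return e.mean()
def flat(p,Q):
    c,s=np.cos(p[2]),np.sin(p[2]);d=Q[:,:2]-p[:2];return d@[c,s],d@[-s,c],Q[:,2]
def chf(p,Q,boxes):
    x,y,z=flat(p,Q);h=np.zeros(len(x))
    for x0,x1,yh,zz in boxes: h=np.where((x>x0)&(x<x1)&(abs(y)<yh),np.maximum(h,zz),h)
    return np.minimum(abs(z-p[3]-h),T).mean()
SL=[(-.038,.038,.03,.005),(-.017,.017,.005,.036),(-.035,-.020,.0075,.012),(.020,.035,.0075,.012)]
HM=[(-.083,.073,.0065,.051),(.073,.086,.0065,.067),(-.048,-.038,.025,.052),(.056,.066,.025,.052),(-.057,.075,.025,.012)]
E
python3 - <<'E'
from fit import *
np.set_printoptions(precision=4,suppress=True)
for c in ['top','scene']:
    P=cloud(c,med(c))
    Q=near(P,[.604,.044],.11)
    x,f=opt(lambda p:cstage(p,Q),[[.604,.044,.063,y,.3] for y in(-.05,.15,.35)],[.006,.006,.004,.15,.08]);print(c,'stage',x[:3],np.degrees(x[3:]),f)
    A=stageaxes(*x[3:]);L=(Q-x[:3])@A;
    i=np.hypot(L[:,0]-.005,L[:,1])<.0035;print(' pin w mm',np.sort(L[i,2]*1000).round(1), 'rail',np.median(L[(abs(abs(L[:,1])-.028)<.005)&(abs(L[:,0])<.038),2]),'floor',np.median(L[(abs(L[:,1])<.017)&(abs(L[:,0]-.005)>.01)&(abs(L[:,0])<.04),2]))
    k=(L[:,2]>.003)&(np.hypot(L[:,0]-.005,L[:,1])<.016);print(' pin pts',L[k].mean(0)*1000,k.sum())
    Q=near(P,[.438,-.21],.075)
    x,f=opt(lambda p:chf(p,Q,SL),[[.438,-.207,y,0] for y in(-.7,-.4,-.1)],[.006,.006,.15,.001]);print(c,'slide',x[:2],np.degrees(x[2]),x[3],f)
    Q=near(P,[.45,.195],.13)
    x,f=opt(lambda p:chf(p,Q,HM),[[.44,.20,y,0] for y in(-.45,-.3,-.15)],[.008,.008,.15,.001]);print(c,'hammer',x[:2],np.degrees(x[2]),x[3],f)
print(read_state()['clock'])
E
```

```text
top stage [0.6006 0.0481 0.0653] [13.1742 16.873 ] 0.00028772793162263076
 pin w mm [5.5 5.8 6.1 6.2 6.2 6.5 7.2] rail -3.0538545086038214e-05 floor -0.0026194866163479135
 pin pts [ 5.9481 -0.7335  5.6504] 9
top slide [ 0.4401 -0.2113] -22.731206847132 0.00037159292578572685 0.0008790353341445668
top hammer [0.4456 0.2032] -14.69955087492104 4.1489925524780915e-05 0.001093118679162194
scene stage [0.5969 0.0547 0.0649] [11.0259 16.015 ] 0.00059493610540648
 pin w mm [] rail -0.0014007811871368705 floor -0.002978663433590677
 pin pts [ 3.1377 -7.4913  5.3426] 5
scene slide [ 0.4368 -0.2103] -23.711332536855185 -0.0003809587778834248 0.0026415617748011136
scene hammer [0.4435 0.2036] -14.84519434538749 -0.0004936847400262257 0.0035659256575458665
1.8
```

```bash
python3 - <<'E'
from h import *
np.set_printoptions(precision=3,suppress=True)
P=cloud('scene',np.load('scene.npz')['d'])
for v,u in [(120,200),(140,190),(160,180),(150,205),(165,210),(85,118)]: print((u,v),P[v,u])
P=cloud('top',np.load('top.npz')['d'])
for v,u in [(250,45),(215,20),(290,60),(255,95),(220,90)]: print((u,v),P[v,u])
# tall things between
for c in('top','scene'):
  Q=cloud(c,np.load(c+'.npz')['d']).reshape(-1,3);m=(Q[:,0]>.15)&(Q[:,0]<.75)&(Q[:,1]<.65)&(Q[:,1]>-.45)&(Q[:,2]>.09);
  b={}
  for q in Q[m]: k=(round(q[0]*10),round(q[1]*10));b[k]=max(b.get(k,0),round(q[2],2))
  print(c,b)
E
```

```text
(200, 120) [0.455 0.517 0.122]
(190, 140) [0.395 0.488 0.07 ]
(180, 160) [0.342 0.481 0.007]
(205, 150) [0.433 0.456 0.03 ]
(210, 165) [ 0.796  1.565 -0.708]
(118, 85) [0.214 0.537 0.308]
(45, 250) [0.433 0.523 0.101]
(20, 215) [0.509 0.568 0.132]
(60, 290) [0.338 0.53  0.006]
(95, 255) [ 0.425  0.479 -0.047]
(90, 220) [ 0.513  0.483 -0.01 ]
top {(7, -2): np.float64(0.18), (7, -3): np.float64(0.19), (7, -4): np.float64(0.19), (6, -3): np.float64(0.19), (6, -4): np.float64(0.19), (5, 6): np.float64(0.14), (5, 5): np.float64(0.14), (4, 6): np.float64(0.11), (4, 5): np.float64(0.12)}
scene {(2, 3): np.float64(0.61), (2, 4): np.float64(0.6), (2, 5): np.float64(0.57), (3, 5): np.float64(0.56), (3, 6): np.float64(0.56), (2, 6): np.float64(0.47), (5, 6): np.float64(0.14), (5, 5): np.float64(0.14), (4, 6): np.float64(0.11), (4, 5): np.float64(0.12), (7, -2): np.float64(0.18), (7, -3): np.float64(0.19), (7, -4): np.float64(0.19), (6, -3): np.float64(0.19), (6, -4): np.float64(0.19)}
```

Call:
drive_tool(deltas=[[0, 0, 1.3, 22, -40, 0, 80], [0, 0, 1.3, 22, -40, 0, 80], [0, 0, 1.3, 24, -40, 0, 80], [0, 0, 1.3, 24, -41, 0, 80], [0, 0, 1.1, 24, -41, 0, 80]], grip_force=110)

```text
clock: 2.3
tcp_pos: [0.349, 0.4034, 0.4049]
ee_rot: [[-0.968, 0.252, 0.001], [0.252, 0.968, 0.0], [-0.0, 0.0, -1.0]]
force: [0.7, -0.5, -0.2]
gripper_width: 0.0684
gripper_force: 0.0
```

Call:
drive_tool(deltas=[[0, 0, 0, 24, -41, -10, 80], [0, 0, 0, 24, -41, -20, 80], [0, 0, 0, 24, -41, -30, 80], [0, 0, 0, 24, -41, -20, 80], [0, 0, 0, 10, -20, 0, 80]])

```text
clock: 2.8
tcp_pos: [0.4505, 0.2249, 0.3258]
ee_rot: [[-0.967, 0.256, -0.005], [0.256, 0.967, -0.003], [0.004, -0.004, -1.0]]
force: [0.5, 1.0, -0.1]
gripper_width: 0.0686
gripper_force: 0.0
```

Call:
drive_tool(deltas=[[0, 0, 0, 10, -16, -20, 80], [0, 0, 0, 5, -8, -35, 80], [0, 0, 0, 0, 0, -30, 80], [0, 0, 0, 0, 0, -15, 80], [0, 0, 0, 0, 0, 0, 80]])

```text
clock: 3.3
tcp_pos: [0.4644, 0.2037, 0.2268]
ee_rot: [[-0.967, 0.253, -0.005], [0.253, 0.967, -0.001], [0.004, -0.003, -1.0]]
force: [-1.5, 0.4, 0.1]
gripper_width: 0.068
gripper_force: 0.0
```

```bash
python3 - <<'E'
from h import *
snap('top','t1');snap('scene','s1')
s=read_state();print(s['tcp_pos'],s['force'],s['clock'])
c=np.load('top.npz')['im'][180:285,150:290,::-1];e=np.load('scene.npz')['im'][110:230,180:340,::-1]
cv2.imwrite('pics/c1.png',np.hstack([cv2.resize(c,(400,300),interpolation=2),cv2.resize(e,(400,300),interpolation=2)]))
E
```

```text
[0.46582586 0.20433573 0.23015081] [-0.59807212  0.67974046  0.79590995] 3.4
```

View pics/c1.png

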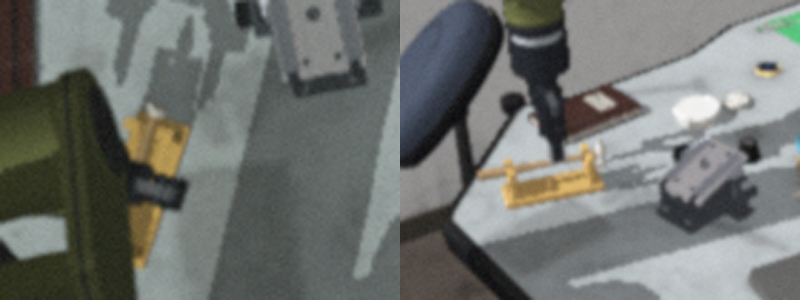

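The gripper hangs over the handle between the posts (scene crop 555,150). I'll correct the position, descend and grip.

Call:
drive_tool(deltas=[[0, 0, 0, 4, -7, -6, 80], [0, 0, 0, 0, 0, -9, 70], [0, 0, 0, 0, 0, -9, 40], [0, 0, 0, 0, 0, 0, 0], [0, 0, 0, 0, 0, 0, 0]])

```text
clock: 3.9
tcp_pos: [0.4692, 0.1969, 0.2047]
ee_rot: [[-0.967, 0.253, -0.001], [0.253, 0.967, -0.0], [0.001, -0.001, -1.0]]
force: [0.4, 0.0, 0.1]
gripper_width: 0.0164
gripper_force: 0.0
```

Call:
drive_tool(deltas=[[0, 0, 0, 0, 0, 0, 0], [0, 0, 0, 0, 0, 0, 0], [0, 0, 0, 0, 0, 0, 0]])

```text
clock: 4.2
tcp_pos: [0.4694, 0.197, 0.2053]
ee_rot: [[-0.967, 0.253, 0.0], [0.253, 0.967, 0.0], [-0.0, 0.0, -1.0]]
force: [-0.4, -0.1, -0.7]
gripper_width: 0.0101
gripper_force: 107.5
```

Call:
drive_tool(deltas=[[0, 0, 0, 0, 0, 8, 0], [0, 0, 0, 0, 0, 20, 0], [0, 0, 0, 0, 0, 30, 0], [0, 0, 0, 0, 0, 30, 0], [0, 0, 0, 0, 0, 0, 0]])

```text
clock: 4.7
tcp_pos: [0.4712, 0.1975, 0.2989]
ee_rot: [[-0.967, 0.253, 0.01], [0.253, 0.967, 0.003], [-0.009, 0.005, -1.0]]
force: [1.6, 0.2, -1.3]
gripper_width: 0.0101
gripper_force: 107.6
```

```bash
python3 - <<'E'
from fit import *
np.set_printoptions(precision=4,suppress=True)
P=cloud('top',med('top',3)); s=read_state();print(s['tcp_pos'],s['force'],s['gripper_width'],s['gripper_force'],s['clock'])
med('scene',1)
Q=near(P,s['tcp_pos'][:2],.15);d=Q-s['tcp_pos'];L=d@s['ee_rot']
m=(L[:,2]>.13)&(L[:,2]<.185)
print((L[m][np.argsort(L[m,0])]*1000).round(0)[:30].tolist())
P=cloud('scene',np.load('scene.npz')['d'])
Q=near(P,s['tcp_pos'][:2],.15);d=Q-s['tcp_pos'];L=d@s['ee_rot']
m=(L[:,2]>.13)&(L[:,2]<.19)&(abs(L[:,1])<.03)
print((L[m][np.argsort(L[m,0])]*1000).round(0)[:60].tolist())
E
```

```text
[0.469  0.1968 0.2926] [-0.1405 -0.2704 -1.5301] 0.00992151831845678 107.53538489341736 4.85
[[-64.0, -2.0, 154.0], [-63.0, -2.0, 148.0], [-63.0, -3.0, 164.0], [-62.0, -0.0, 145.0], [-62.0, -4.0, 150.0], [-61.0, -4.0, 169.0], [-61.0, -0.0, 139.0], [-61.0, -3.0, 147.0], [-60.0, 1.0, 134.0], [-60.0, -5.0, 156.0], [-60.0, -3.0, 140.0], [-59.0, -5.0, 149.0], [-59.0, -5.0, 168.0], [-59.0, -1.0, 136.0], [-58.0, -4.0, 143.0], [-58.0, 0.0, 135.0], [-58.0, -5.0, 159.0], [-58.0, 2.0, 134.0], [-58.0, -3.0, 139.0], [-57.0, -6.0, 150.0], [-57.0, -6.0, 169.0], [-57.0, -2.0, 138.0], [-56.0, -4.0, 146.0], [-56.0, -0.0, 136.0], [-56.0, -5.0, 163.0], [-56.0, 2.0, 136.0], [-56.0, -4.0, 140.0], [-55.0, -5.0, 154.0], [-55.0, -4.0, 178.0], [-55.0, -2.0, 140.0]]
[[-58.0, -3.0, 163.0], [-58.0, 2.0, 177.0], [-58.0, -8.0, 157.0], [-57.0, -4.0, 170.0], [-56.0, -5.0, 177.0], [-56.0, -4.0, 147.0], [-56.0, -3.0, 152.0], [-55.0, -8.0, 178.0], [-55.0, -0.0, 164.0], [-55.0, -8.0, 152.0], [-54.0, -0.0, 141.0], [-54.0, -0.0, 175.0], [-54.0, -9.0, 155.0], [-54.0, -7.0, 164.0], [-54.0, 1.0, 183.0], [-53.0, -4.0, 143.0],
[... 430 characters left out ...]
.0, 164.0], [-48.0, -11.0, 149.0], [-47.0, -3.0, 168.0], [-47.0, 1.0, 152.0], [-46.0, -6.0, 174.0], [-46.0, -1.0, 154.0], [-46.0, -0.0, 158.0], [-46.0, -7.0, 177.0], [-44.0, -7.0, 158.0], [-42.0, -2.0, 160.0], [-42.0, -5.0, 155.0], [-41.0, -7.0, 161.0], [-39.0, 0.0, 157.0], [-38.0, -4.0, 158.0], [-38.0, -5.0, 162.0], [-36.0, 1.0, 157.0], [-35.0, -4.0, 158.0], [-35.0, -2.0, 163.0], [-34.0, 5.0, 158.0], [-31.0, -6.0, 156.0], [-31.0, -8.0, 159.0], [-29.0, -2.0, 157.0], [-28.0, -7.0, 158.0], [-26.0, -1.0, 157.0], [-25.0, -3.0, 160.0]]fit.py:6: RuntimeWarning: All-NaN slice encountered
  d=np.nan_to_num(np.nanmedian(D,0)); np.savez(cam+'.npz',im=np.mean([f[0] for f in fs],0).astype(np.uint8),d=d)
```

```bash
cat > plan.py <<'E'
from fit import *
from scipy.spatial.transform import Rotation as Ro
np.set_printoptions(precision=4,suppress=True)
F=np.array([.6006,.0481,.0653]);A=stageaxes(np.radians(13.2),np.radians(16.9));ex,ey,ez=A.T
RT=np.c_[-ex,ey,-ez]
def go(p,R=RT):
    s=read_state();d=p-s['tcp_pos'];r=Ro.from_matrix(R@np.array(s['ee_rot']).T).as_rotvec(degrees=True)
    print('tcp',s['tcp_pos'],'rot',r.round(2),'shift mm',(d*1000).round(1),'F',s['force'],'t',s['clock'])
E
python3 - <<'E'
from plan import *
pin=F+.005*ex+.0063*ez
go(pin-.056*ex+(.1803+.04)*ez); print(A,pin)
E
```

```text
tcp [0.4688 0.1967 0.2917] rot [ -0.14 -17.19  27.66] shift mm [  20.2 -174.8  -24.4] F [-0.9201 -0.2062 -1.2523] t 4.9
[[ 0.9315 -0.2284 -0.283 ]
 [ 0.2185  0.9736 -0.0664]
 [ 0.2907  0.      0.9568]] [0.6035 0.0488 0.0728]
```

Call:
drive_tool(deltas=[[0, -2.9, 4.6, 3.4, -29, 0, 0], [0, -2.9, 4.6, 3.4, -29, 0, 0], [0, -2.9, 4.6, 3.4, -29, 0, 0], [0, -2.9, 4.6, 3.4, -29, 0, 0], [0, -2.9, 4.6, 3.4, -29, 0, 0]])

```text
clock: 5.4
tcp_pos: [0.4857, 0.0509, 0.2911]
ee_rot: [[-0.958, -0.152, 0.242], [-0.144, 0.988, 0.05], [-0.247, 0.013, -0.969]]
force: [0.5, -0.1, -1.5]
gripper_width: 0.0105
gripper_force: 107.7
```

Call:
drive_tool(deltas=[[0, -2.7, 4.6, 3.4, -29, -10, 0], [0, 0, 0, 0, 0, -14, 0], [0, 0, 0, 0, 0, 0, 0]])

```text
clock: 5.7
tcp_pos: [0.4881, 0.0226, 0.265]
ee_rot: [[-0.934, -0.226, 0.276], [-0.214, 0.974, 0.071], [-0.285, 0.007, -0.959]]
force: [-0.9, -0.6, -1.3]
gripper_width: 0.0104
gripper_force: 107.8
```

```bash
cat > look.py <<'E'
from plan import *
import sys
def view(tag,c=None,fn=None,r=.05,zoom=8):
    c=F if c is None else c; out=[]
    for cam in ('top','scene'):
        snap(cam); im=np.load(cam+'.npz')['im']
        u,v=proj(cam,c)[0].astype(int);w,h=400//zoom,480//zoom
        out.append(cv2.resize(im[v-h//2:v+h//2,u-w//2:u+w//2,::-1],(400,480),interpolation=2)); print(cam,u-w//2,v-h//2)
    cv2.imwrite(f'pics/{tag}.png',np.hstack(out))
E
python3 - <<'E'
from look import *
view('l1',F+[-.01,0,.03],zoom=5)
pin=F+.005*ex+.0063*ez
go(pin-.056*ex+(.1803+.0)*ez)
print('pin px',proj('top',pin),proj('scene',pin))
s=read_state();R=s['ee_rot'];f=s['tcp_pos']+R@[-.056,0,.1803];print('face',f,proj('top',f),proj('scene',f),'in stage',((f-F)@A*1000).round(1))
E
```

```text
top 217 140
scene 257 120
tcp [0.4892 0.0235 0.2675] rot [-0.31 -0.15  0.02] shift mm [ 11.1   1.1 -38.5] F [-0.5117  0.226  -0.5297] t 5.8
pin px [[258.8628 184.815 ]] [[301.5232 173.3857]]
face [0.592  0.0485 0.1112] [[257.098  186.8038]] [[297.9548 164.283 ]] in stage [ 5.4  2.4 46.3]
```

View pics/l1.png

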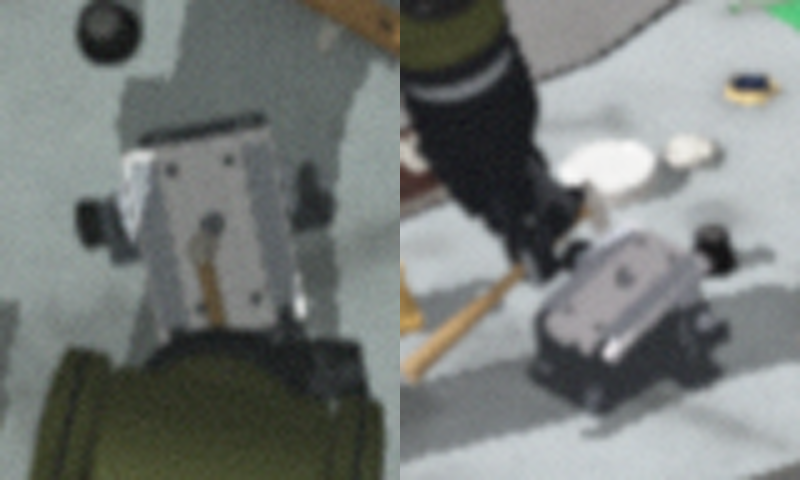

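```bash
python3 - <<'E' 2>/dev/null
from plan import *
P=cloud('top',med('top',6));Q=near(P,F[:2],.06);L=(Q-F)@A*1000
m=(L[:,2]>80)&(L[:,0]>-12)
print(L[m][np.argsort(L[m,0])].round(0).tolist());print(L[m].mean(0))
k=(L[:,2]>3)&(L[:,2]<12)&(np.hypot(L[:,0]-5,L[:,1])<14);print(L[k].round(1).tolist())
s=read_state();h=s['tcp_pos']+s['ee_rot']@[-.056,0,.138];print('pred headtop',((h-F)@A*1000).round(1))
E
```

```text
[[3.0, 4.0, 83.0], [4.0, -1.0, 83.0], [5.0, 1.0, 88.0], [6.0, 3.0, 88.0], [6.0, 5.0, 89.0], [6.0, -2.0, 84.0], [7.0, 0.0, 88.0], [8.0, 2.0, 88.0], [8.0, 7.0, 81.0], [8.0, 5.0, 88.0], [8.0, -2.0, 81.0], [9.0, 0.0, 85.0], [10.0, 2.0, 88.0], [10.0, 4.0, 85.0], [12.0, 2.0, 82.0], [12.0, 4.0, 81.0]]
[ 7.6218  2.1764 85.1645]
[[9.5, 1.3, 3.3], [9.3, -1.2, 6.3], [6.8, -0.7, 5.0], [6.3, -3.1, 5.6], [4.0, -2.6, 6.3]]
pred headtop [ 7.6  1.9 90.8]
```

```bash
python3 - <<'E' 2>/dev/null
from plan import *
pin=F+.0055*ex-.0005*ey+.0063*ez
go(pin-.056*ex+(.1803+.0)*ez)
s=read_state();f=s['tcp_pos']+s['ee_rot']@[-.056,0,.1803];print('in stage',((f-F)@A*1000).round(1))
E
```

```text
tcp [0.4901 0.0235 0.2698] rot [-0.28  0.12 -0.04] shift mm [ 10.8   0.7 -40.6] F [ 0.4069  0.3198 -0.717 ] t 6.1
in stage [ 7.7  2.1 48.5]
```

Call:
drive_tool(deltas=[[-0.3, 0, 0, 1.3, -1.9, -12, 0], [0, 0, 0, 3.2, 0.6, -11, 0], [0, 0, 0, 3.2, 0.6, -10, 0], [0, 0, 0, 1, 0.2, -2, 0], [0, 0, 0, 0, 0, 0, 0]])

```text
clock: 6.6
tcp_pos: [0.4984, 0.0225, 0.233]
ee_rot: [[-0.932, -0.228, 0.282], [-0.218, 0.974, 0.066], [-0.29, 0.0, -0.957]]
force: [-0.8, -0.6, -0.9]
gripper_width: 0.0102
gripper_force: 107.8
```

Call:
drive_tool(deltas=[[0, 0, 0, 0, 0, 0, 0], [0, 0, 0, 0, 0, 0, 0]])

```text
clock: 6.8
tcp_pos: [0.4988, 0.0224, 0.2347]
ee_rot: [[-0.931, -0.228, 0.285], [-0.218, 0.974, 0.066], [-0.293, -0.001, -0.956]]
force: [0.4, -0.2, -1.9]
gripper_width: 0.0103
gripper_force: 107.8
```

```bash
cat > face.py <<'E'
from plan import *
s=read_state();f=s['tcp_pos']+s['ee_rot']@[-.056,0,.1803];print('face in stage',((f-F)@A*1000).round(1),'F stage',s['force']@A,s['moment'],s['gripper_width'],s['gripper_force'],s['clock'])
go(s['tcp_pos'])
E
python3 face.py
```

```text
face in stage [ 5.2 -1.9 12.4] F stage [-0.2571 -0.2819 -1.9406] [-0.037   0.1991 -0.0028] 0.01031979141357038 107.83411145210266 6.8
tcp [0.4988 0.0224 0.2347] rot [0.02 0.13 0.02] shift mm [0. 0. 0.] F [ 0.3741 -0.2018 -1.9315] t 6.8
```

Call:
drive_tool(deltas=[[0, 0, 0, 0.2, 1.6, -1.9, 0], [0, 0, 0, 1.1, 0.3, -3.8, 0], [0, 0, 0, 1.1, 0.3, -3.8, 0], [0, 0, 0, 0.6, 0.1, -1.9, 0], [0, 0, 0, 0, 0, 0, 0]])

```text
clock: 7.3
tcp_pos: [0.5018, 0.0248, 0.223]
ee_rot: [[-0.931, -0.228, 0.285], [-0.218, 0.974, 0.066], [-0.292, -0.001, -0.956]]
force: [-2.8, -0.4, 3.5]
gripper_width: 0.0104
gripper_force: 108.6
```

```bash
python3 face.py
```

```text
face in stage [ 5.  -0.2  0.2] F stage [-1.655   0.2616  4.1714] [0.077  0.12   0.0184] 0.010418436969634818 108.58367085456848 7.3
tcp [0.5018 0.0248 0.223 ] rot [0.01 0.1  0.01] shift mm [0. 0. 0.] F [-2.782  -0.3838  3.5102] t 7.3
```

Call:
drive_tool(deltas=[[0, 0, 0, 0.3, 0.1, -1, 0], [0, 0, 0, 0.3, 0.1, -1, 0], [0, 0, 0, 0.3, 0.1, -1, 0]])

```text
clock: 7.6
tcp_pos: [0.5025, 0.025, 0.22]
ee_rot: [[-0.931, -0.228, 0.285], [-0.218, 0.974, 0.066], [-0.292, -0.001, -0.956]]
force: [-5.6, -1.0, 6.8]
gripper_width: 0.01
gripper_force: 108.9
```

```bash
python3 face.py
```

```text
face in stage [ 4.9 -0.2 -2.9] F stage [-3.4328  0.2676  8.1359] [-0.0507  0.2571  0.024 ] 0.010032081765442912 108.90411972999573 7.6
tcp [0.5025 0.025  0.22  ] rot [0.02 0.09 0.02] shift mm [0. 0. 0.] F [-5.5615 -1.0296  6.7866] t 7.6
```

Call:
drive_tool(deltas=[[0, 0, 0, 0.3, 0.1, -1, 0], [0, 0, 0, 0.3, 0.1, -1, 0]])

```text
clock: 7.8
tcp_pos: [0.503, 0.0251, 0.2184]
ee_rot: [[-0.931, -0.228, 0.283], [-0.219, 0.974, 0.066], [-0.291, -0.001, -0.957]]
force: [-12.6, -2.6, 13.8]
gripper_width: 0.0105
gripper_force: 110.3
```

```bash
python3 face.py
```

```text
face in stage [ 4.6 -0.2 -4.7] F stage [-8.2633  0.3873 16.9455] [-0.1128  0.6789  0.0589] 0.010466089302584117 110.29313921928406 7.8
tcp [0.503  0.0251 0.2184] rot [ 0.04  0.02 -0.01] shift mm [0. 0. 0.] F [-12.5819  -2.5533  13.8115] t 7.8
```

Call:
drive_tool(deltas=[[0, 0, 0, 0.3, 0.1, -1, 0], [0, 0, 0, 0, 0, 0, 0]])

```text
clock: 8.0
tcp_pos: [0.5031, 0.0251, 0.2178]
ee_rot: [[-0.932, -0.229, 0.283], [-0.219, 0.974, 0.066], [-0.29, -0.001, -0.957]]
force: [-16.1, -4.1, 16.8]
gripper_width: 0.0099
gripper_force: 110.9
```

```bash
python3 face.py
```

```text
face in stage [ 4.4 -0.2 -5.3] F stage [-10.9767  -0.3538  20.9407] [-0.1522  0.8422  0.03  ] 0.009886877928069698 110.8651864528656 8.0
tcp [0.5031 0.0251 0.2178] rot [ 0.05 -0.01 -0.01] shift mm [0. 0. 0.] F [-16.071   -4.1329  16.8454] t 8.0
```

Call:
drive_tool(deltas=[[0, 0, 0, -1, -0.2, 3.5, 0], [0, 0, 0, -5, -1, 17, 0], [0, 0, 0, -9, -2, 30, 0], [0, 0, 0, -40, 0, 10, 0], [0, 0, 0, -40, 0, 0, 0]])

```text
clock: 8.5
tcp_pos: [0.4085, 0.022, 0.2791]
ee_rot: [[-0.93, -0.228, 0.287], [-0.218, 0.974, 0.066], [-0.295, -0.002, -0.956]]
force: [-1.9, 0.2, -1.4]
gripper_width: 0.01
gripper_force: 107.8
```

```bash
python3 - <<'E' 2>/dev/null
from look import *
P=cloud('top',med('top',8));Q=near(P,F[:2],.06);L=(Q-F)@A*1000
m=(np.hypot(L[:,0]-5.5,L[:,1])<3.5);print(np.sort(L[m,2]).round(1),np.median(L[(abs(L[:,1])<17)&(abs(L[:,0])<38)&~(np.hypot(L[:,0]-5,L[:,1])<9),2]))
m=(np.hypot(L[:,0]-5.5,L[:,1])<9)&(L[:,2]>1);print(L[m])
view('l2',F,zoom=5)
s=read_state();print(s['tcp_pos'],s['clock'])
E
```

```text
[-3.3 -1.6 -1.2 -0.9 -0.8 -0.7  1.1] -2.549683636102498
[[3.941  0.1081 1.0884]]
top 219 138
scene 260 127
[0.4091 0.0221 0.2773] 9.0
```

View pics/l2.png

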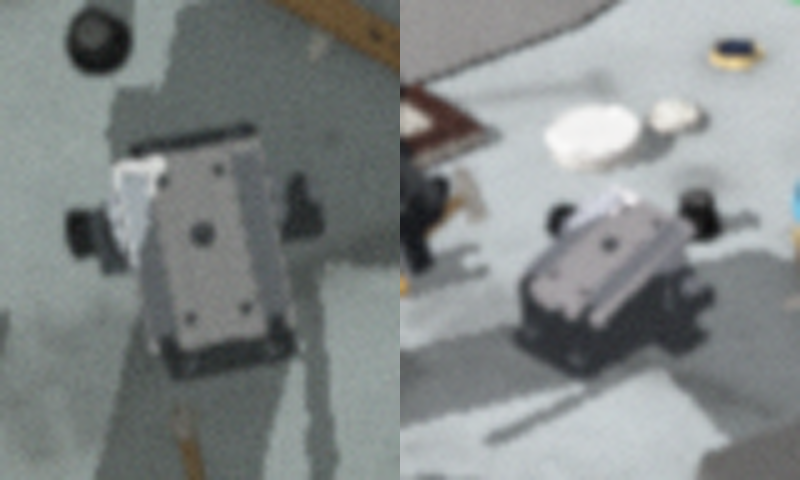

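The pin top now sits at about −1 mm against a floor at −2.5 mm, and it looks flush at crop (203,233). The force built to about 23 N against the stop, so the pin is home. Next is laying the hammer down.

```bash
python3 - <<'E' 2>/dev/null
from plan import *
y,p=np.radians(-50),np.radians(5.5)
R0=stageaxes(y,p);hd,e2,n=R0.T;R=np.c_[-hd,e2,-n];print('R',R.tolist())
f=np.array([.475,-.025,.0006+.03]);t=f-R@[-.056,0,.1803];print(t)
go(t,R)
P=cloud('top',np.load('top.npz')['d']);q=P[280:310:3,250:300:10];print(q[...,0].round(3).tolist(),q[...,2].round(2).tolist())
# hammer tail/handle pose in tool frame
P=cloud('scene',np.load('scene.npz')['d']);s=read_state();Q=near(P,s['tcp_pos'][:2],.2);L=(Q-s['tcp_pos'])@s['ee_rot']*1000
m=(L[:,2]>140)&(L[:,2]<195)&(abs(L[:,1])<12)&(L[:,0]>25);L=L[m];print(L[np.argsort(L[:,0])][::6].round(0).tolist());print(np.polyfit(L[:,0],L[:,2],1))
E
```

```text
R [[-0.6398283430395073, 0.766044443118978, 0.06160846216108238], [0.7625177264609333, 0.6427876096865394, -0.07342210611467437], [-0.09584575252022398, 0.0, -0.9953961983671789]]
[0.4281 0.0309 0.2047]
tcp [0.4091 0.0221 0.2773] rot [  3.82  11.41 -62.97] shift mm [ 18.9   8.8 -72.6] F [ 0.7247 -0.0502 -1.4187] t 9.0
[[0.388, 0.388, 0.389, 0.388, 0.389], [0.383, 0.384, 0.384, 0.383, 0.385], [0.379, 0.379, 0.379, 0.379, 0.38], [0.374, 0.374, 0.374, 0.375, 0.375], [0.369, 0.369, 0.37, 0.37, 0.369], [0.364, 0.365, 0.365, 0.366, 0.336], [0.359, 0.36, 0.36, 0.361, 0.329], [0.354, 0.355, 0.355, 0.357, 0.322], [0.349, 0.349, 0.35, 0.352, 0.231], [0.343, 0.344, 0.345, 0.348, 0.217]] [[0.41, 0.41, 0.41, 0.37, 0.41], [0.41, 0.41, 0.41, 0.39, 0.41], [0.41, 0.41, 0.41, 0.4, 0.41], [0.41, 0.42, 0.41, 0.41, 0.41], [0.41, 0.41, 0.41, 0.41, 0.4], [0.41, 0.41, 0.41, 0.42, -0.0], [0.41, 0.41, 0.41, 0.42, -0.0], [0.41, 0.41, 0.41, 0.42, -0.0], [0.4, 0.4, 0.4, 0.42, -0.93], [0.39, 0.39, 0.4, 0.42, -0.94]]
[[27.0, 3.0, 155.0], [33.0, 1.0, 156.0], [41.0, -3.0, 156.0], [46.0, 5.0, 155.0], [51.0, 3.0, 154.0], [56.0, -2.0, 154.0], [62.0, -2.0, 158.0], [66.0, 1.0, 156.0], [69.0, -5.0, 158.0], [74.0, -5.0, 153.0], [79.0, -5.0, 153.0], [83.0, 2.0, 157.0], [86.0, -3.0, 155.0], [91.0, -4.0, 155.0], [94.0, -6.0, 159.0], [98.0, -5.0, 160.0], [102.0, -4.0, 153.0], [105.0, -2.0, 154.0], [109.0, 2.0, 153.0], [112.0, -2.0, 152.0]]
[ -0.009  156.1468]
```

Call:
drive_tool(deltas=[[0.42, 1.27, -7, 2.4, 1.1, 0, 0], [0.42, 1.27, -7, 2.4, 1.1, 0, 0], [0.42, 1.27, -7, 2.4, 1.1, -5, 0], [0.42, 1.27, -7, 2.4, 1.1, -10, 0], [0.42, 1.27, -7, 2.4, 1.1, -10, 0]])

```text
clock: 9.5
tcp_pos: [0.4212, 0.0277, 0.2522]
ee_rot: [[-0.908, 0.378, 0.18], [0.376, 0.925, -0.044], [-0.183, 0.027, -0.983]]
force: [0.3, 0.5, -0.6]
gripper_width: 0.0105
gripper_force: 107.8
```

Call:
drive_tool(deltas=[[0.42, 1.27, -7, 2.4, 1.1, -12, 0], [0.42, 1.27, -7, 2.4, 1.1, -12, 0], [0.42, 1.27, -7, 2.4, 1.1, -12, 0], [0.42, 1.27, -7, 0, 0, -12, 0], [0, 0, 0, 0, 0, 0, 0]])

```text
clock: 10.0
tcp_pos: [0.4274, 0.031, 0.2024]
ee_rot: [[-0.64, 0.766, 0.057], [0.763, 0.643, -0.074], [-0.093, -0.004, -0.996]]
force: [-0.9, 0.3, -2.3]
gripper_width: 0.0103
gripper_force: 107.8
```

```bash
cat > lay.py <<'E'
from plan import *
R0=stageaxes(np.radians(-50),np.radians(5.5));hd,e2,n=R0.T;R=np.c_[-hd,e2,-n]
go(np.array([.475,-.025,.0006])-R@[-.056,0,.1803],R)
s=read_state();X=[[-.056,0,.1803],[-.0495,0,.1803],[.1065,0,.1653]];print([(s['tcp_pos']+s['ee_rot']@np.array(x)).round(4).tolist() for x in X])
E
python3 lay.py
```

```text
tcp [0.4274 0.031  0.2024] rot [ 0.04 -0.28  0.01] shift mm [  0.6  -0.1 -27.7] F [-0.8694  0.2804 -2.3425] t 10.0
[[0.4735, -0.025, 0.0281], [0.4693, -0.0201, 0.0275], [0.3686, 0.1, 0.0279]]
```

Call:
drive_tool(deltas=[[0, 0, 0, 0, 0, -13, 0], [0, 0, 0, 0, 0, -8, 0], [0, 0, 0, 0, 0, -3, 0], [0, 0, 0, 0, 0, -1.5, 0], [0, 0, 0, 0, 0, 0, 0]])

```text
clock: 10.5
tcp_pos: [0.4276, 0.0309, 0.1788]
ee_rot: [[-0.64, 0.766, 0.061], [0.762, 0.643, -0.074], [-0.096, -0.001, -0.995]]
force: [0.2, -0.1, -1.2]
gripper_width: 0.0096
gripper_force: 107.8
```

```bash
python3 lay.py
```

```text
tcp [0.4276 0.0309 0.1788] rot [ 0.06 -0.02  0.01] shift mm [ 0.5  0.  -4.1] F [ 0.1917 -0.1425 -1.1747] t 10.5
[[0.4744, -0.0252, 0.0048], [0.4703, -0.0203, 0.0041], [0.3695, 0.0998, 0.004]]
```

Call:
drive_tool(deltas=[[0, 0, 0, 0, 0, -1.5, 0], [0, 0, 0, 0, 0, -1, 0], [0, 0, 0, 0, 0, -1, 0], [0, 0, 0, 0, 0, 0, 0]])

```text
clock: 10.9
tcp_pos: [0.4275, 0.0309, 0.1753]
ee_rot: [[-0.64, 0.766, 0.061], [0.763, 0.642, -0.074], [-0.096, -0.001, -0.995]]
force: [-0.1, 0.2, -0.8]
gripper_width: 0.0102
gripper_force: 107.8
```

```bash
python3 lay.py
```

```text
tcp [0.4275 0.0309 0.1753] rot [ 0.05 -0.03  0.02] shift mm [ 0.5 -0.  -0.6] F [-0.0863  0.1587 -0.8385] t 10.9
[[0.4744, -0.0252, 0.0012], [0.4702, -0.0202, 0.0006], [0.3695, 0.0999, 0.0005]]
```

Call:
drive_tool(deltas=[[0, 0, 0, 0, 0, -0.6, 0], [0, 0, 0, 0, 0, 0, 20], [0, 0, 0, 0, 0, 0, 30], [0, 0, 0, 0, 0, 0, 40], [0, 0, 0, 0, 0, 0, 50]])

```text
clock: 11.4
tcp_pos: [0.4277, 0.0309, 0.1749]
ee_rot: [[-0.64, 0.766, 0.061], [0.763, 0.642, -0.074], [-0.097, -0.001, -0.995]]
force: [-0.4, 0.0, 0.0]
gripper_width: 0.0426
gripper_force: 0.0
```

Call:
drive_tool(deltas=[[0, 0, 0, 0, 0, 10, 50], [0, 0, 0, 0, 0, 25, 60], [0, 0, 0, 0, 0, 35, 60], [0, 0, 0, 0, 0, 30, 60], [0, 0, 6, 0, -20, 10, 60]])

```text
clock: 11.9
tcp_pos: [0.4287, 0.0117, 0.2895]
ee_rot: [[-0.719, 0.691, 0.076], [0.688, 0.723, -0.067], [-0.102, 0.004, -0.995]]
force: [0.9, -0.6, -0.6]
gripper_width: 0.0515
gripper_force: 0.0
```

Call:
drive_tool(deltas=[[0, 0, 7, 0, -45, 0, 60], [0, 0, 7, 0, -45, 0, 60], [0, 0, 7, 0, -45, 0, 60], [0, 0, 7, 0, -40, 0, 60], [0, 0, 7, 0, -20, 0, 60]])

```text
clock: 12.4
tcp_pos: [0.4278, -0.1766, 0.286]
ee_rot: [[-0.979, 0.181, 0.096], [0.18, 0.983, -0.02], [-0.098, -0.002, -0.995]]
force: [-0.1, 0.2, -0.2]
gripper_width: 0.0512
gripper_force: 0.0
```

```bash
python3 - <<'E' 2>/dev/null
from look import *
view('l3',[.43,-.03,.02],zoom=3)
x=np.array([.4401,-.2113]);y=np.radians(-22.7)
R0=stageaxes(y,0);a,b,n=R0.T;R=np.c_[-a,b,-n]
go(np.array([.4395,-.211,.026+.155]),R)
E
```

```text
top 223 177
scene 201 137
tcp [ 0.428  -0.1762  0.2859] rot [  1.7    5.32 -11.92] shift mm [  11.5  -34.8 -104.9] F [0.1169 0.7001 0.0428] t 12.5
```

View pics/l3.png

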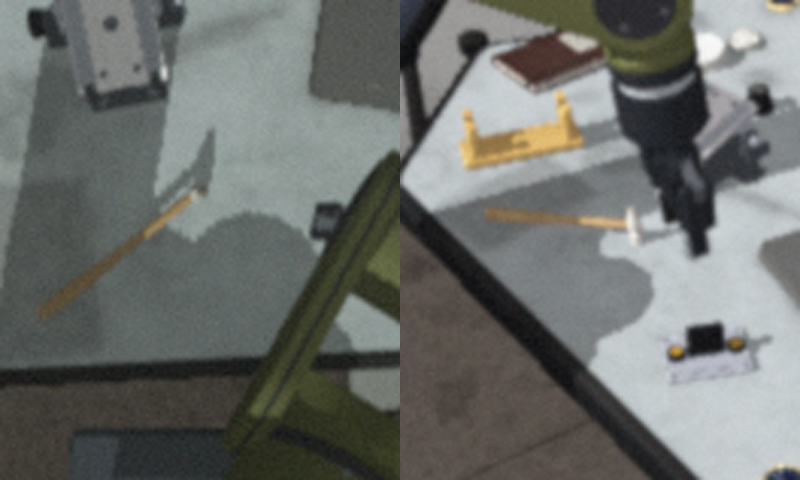

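The hammer rests stably on the bench (scene crop 485–640, 215–230), and the slide is ahead at (710,350). Next I'll align over the fin.

Call:
drive_tool(deltas=[[0.6, 1.8, -4, 4, -12, -10, 60], [0.6, 1.8, -4, 4, -12, -20, 60], [0.5, 1.7, -3.9, 3.5, -10.8, -20, 60], [0, 0, 0, 0, 0, -15, 60], [0, 0, 0, 0, 0, 0, 60]], grip_force=60)

```text
clock: 13.0
tcp_pos: [0.4388, -0.2075, 0.2177]
ee_rot: [[-0.924, 0.383, -0.005], [0.383, 0.924, 0.004], [0.006, 0.002, -1.0]]
force: [-0.7, 0.3, -0.9]
gripper_width: 0.0511
gripper_force: 0.0
```

```bash
python3 - <<'E' 2>/dev/null
from look import *
R0=stageaxes(np.radians(-22.7),0);a,b,n=R0.T;R=np.c_[-a,b,-n]
view('l4',[.44,-.21,.03],zoom=5)
go(np.array([.4395,-.211,.028+.155]),R)
E
```

```text
top 321 207
scene 262 198
tcp [ 0.4396 -0.208   0.22  ] rot [-0.1  -0.04 -0.2 ] shift mm [ -0.1  -3.  -37. ] F [ 0.2555  0.7708 -0.7733] t 13.1
```

View pics/l4.png

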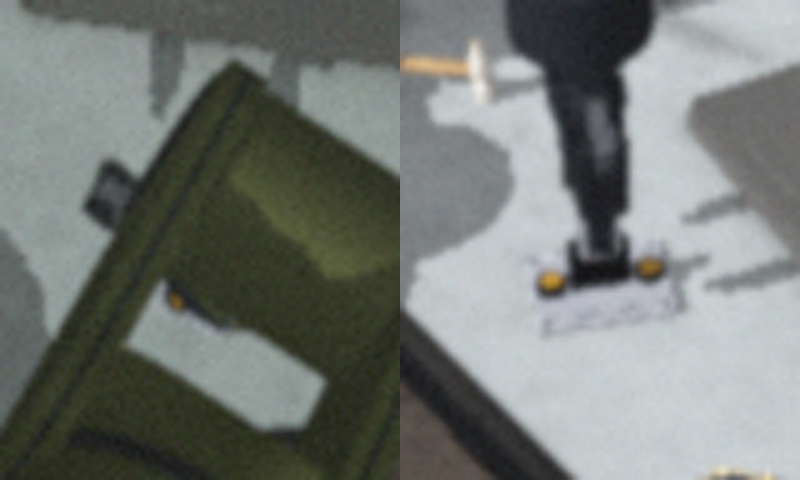

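The fingers stand over the middle of the fin (scene crop 600,250), between the two samples. I'll descend and grip.

Call:
drive_tool(deltas=[[0, 0, -0.2, 0, -3, -10, 55], [0, 0, 0, 0, 0, -15, 50], [0, 0, 0, 0, 0, -12, 45], [0, 0, 0, 0, 0, 0, 20], [0, 0, 0, 0, 0, 0, 0]])

```text
clock: 13.6
tcp_pos: [0.4395, -0.2117, 0.1827]
ee_rot: [[-0.923, 0.386, -0.001], [0.386, 0.923, 0.002], [0.001, 0.001, -1.0]]
force: [2.4, 6.1, 0.7]
gripper_width: 0.0104
gripper_force: 0.6
```

Call:
drive_tool(deltas=[[0, 0, 0, 0, 0, 0, 0], [0, 0, 0, 0, 0, 0, 0], [0, 0, 0, 0, 0, 0, 0]])

```text
clock: 13.9
tcp_pos: [0.4396, -0.2119, 0.1831]
ee_rot: [[-0.923, 0.386, 0.0], [0.386, 0.923, 0.001], [0.0, 0.001, -1.0]]
force: [0.4, 0.0, -1.3]
gripper_width: 0.0089
gripper_force: 61.3
```

Call:
drive_tool(deltas=[[0, 0, 0, 0, 0, 10, 0], [0, 0, 0, 0, 0, 30, 0], [0, 0, 0, 0, 0, 35, 0], [0, 0, 0, 0, 0, 25, 0], [0, 0, 0, 0, 0, 0, 0]])

```text
clock: 14.4
tcp_pos: [0.441, -0.2127, 0.2882]
ee_rot: [[-0.923, 0.386, 0.008], [0.386, 0.923, -0.004], [-0.009, -0.0, -1.0]]
force: [0.2, -0.4, -0.5]
gripper_width: 0.0091
gripper_force: 61.4
```

```bash
python3 - <<'E' 2>/dev/null
from plan import *
go(F+(.1831+.04)*ez)
E
```

```text
tcp [ 0.441  -0.2127  0.2882] rot [ -1.36 -16.6   35.65] shift mm [ 96.5 246.   -9.4] F [ 0.1566 -0.4135 -0.4514] t 14.4
```

Call:
drive_tool(deltas=[[-0.2, -2.1, 4.5, 12, 31, 5, 0], [-0.2, -2.1, 4.5, 12, 31, 5, 0], [-0.2, -2.1, 4.5, 12, 31, 5, 0], [-0.2, -2.1, 4.5, 12, 31, 0, 0], [-0.2, -2.1, 4.5, 12, 31, 0, 0]])

```text
clock: 14.9
tcp_pos: [0.4994, -0.0554, 0.2969]
ee_rot: [[-0.984, -0.003, 0.18], [0.001, 1.0, 0.02], [-0.18, 0.02, -0.983]]
force: [1.1, -0.4, -1.6]
gripper_width: 0.0089
gripper_force: 61.4
```

Call:
drive_tool(deltas=[[-0.2, -2.1, 4.5, 12, 31, 0, 0], [-0.2, -2.1, 4.5, 12, 31, 0, 0], [0, -2.1, 4.2, 12, 29, -10, 0], [0, 0, 0, 0, 0, -10, 0], [0, 0, 0, 0, 0, 0, 0]])

```text
clock: 15.4
tcp_pos: [0.5343, 0.0348, 0.2746]
ee_rot: [[-0.934, -0.23, 0.272], [-0.221, 0.973, 0.066], [-0.279, 0.002, -0.96]]
force: [-0.6, -1.1, -1.6]
gripper_width: 0.0089
gripper_force: 61.3
```

```bash
cat > sl.py <<'E'
from look import *
R=lambda:read_state()
def sface(p,Q,base,Rt):
    pass
def measure(n=6):
    P=cloud('top',med('top',n));s=read_state();
    b=s['tcp_pos']+s['ee_rot']@[0,0,.1831];Q=near(P,b[:2],.08)
    # slide pose: small offset (u,v,w) & yaw about tool z in tool frame
    L=(Q-b)@s['ee_rot']; L=L*[-1,1,-1]   # x upslope, y, z up
    def cost(p):
        c,t=np.cos(p[3]),np.sin(p[3]);d=L[:,:2]-p[:2];x=d@[c,t];y=d@[-t,c];z=L[:,2]-p[2]-p[4]*x
        ins=(abs(x)<.038)&(abs(y)<.03); sp=np.hypot(abs(x)-.0275,y)<.0095; fin=(abs(y)<.009)&(abs(x)<.02)
        e=np.where(ins&~sp&~fin,np.minimum(abs(z-.005),T),np.where(~ins&(abs(z-.005)<.004),T,0))
        k=np.hypot(abs(x)-.0275,y)<.008; e[k]=np.minimum(abs(z[k]-.0125),T)
        return e.mean()
    x,f=opt(cost,[[0,0,0,0,0],[.003,0,0,.03,0],[-.003,0,0,-.03,0]],[.004,.004,.003,.06,.04])
    print('slide in tool mm',x[:3]*1000,'yaw,pitch',np.degrees(x[3:]),f,'n',((abs(L[:,0])<.038)&(abs(L[:,1])<.03)&(abs(L[:,2]-.005)<.005)).sum())
    print('tcp-based base in stage',((b-F)@A*1000).round(1),'F stage',s['force']@A,'mom',s['moment'],s['clock']); return x
E
python3 - <<'E' 2>/dev/null
from sl import *
measure(); go(F+(.1831+.02)*ez); view('l5',F+[0,0,.03],zoom=5)
E
```

```text
slide in tool mm [-110.8235   27.8838    6.7859] yaw,pitch [23.3367 16.5843] 0.0 n 169
tcp-based base in stage [-2.7  0.5 40. ] F stage [ 0.8602 -0.1057 -1.4216] mom [-0.1114  0.2075 -0.0007] 15.7
tcp [0.5356 0.0334 0.2783] rot [ 0.06 -0.27  0.03] shift mm [  7.5   1.2 -18.6] F [ 1.2278  0.1794 -1.1102] t 15.7
top 218 136
scene 260 119
```

View pics/l5.png

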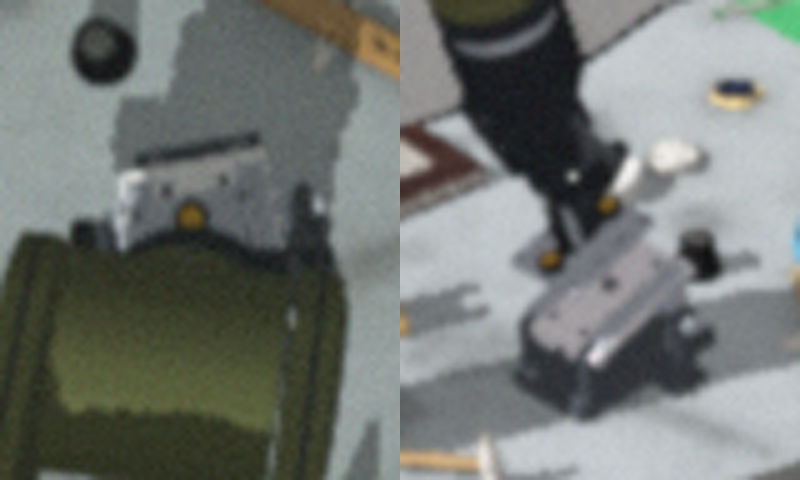

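The slide hangs tilted above the table (scene crop 580,235; the upper sample shows in the top crop at 192,217). I'll refit it with a bounded cost.

```bash
python3 - <<'E'
s=open('sl.py').read()
s=s.replace("return e.mean()","return (e-T*(ins&~fin)).mean()+.01*max(0,np.hypot(*p[:2])-.008)*100+ .1*max(0,abs(p[3])-.1)+.1*max(0,abs(p[4])-.1)")
open('sl.py','w').write(s)
E
python3 - <<'E' 2>/dev/null
from sl import *
measure(6); measure(6)
E
```

```text
slide in tool mm [ 1.3481 -0.7024  1.0099] yaw,pitch [ 1.438  -0.6153] -0.000664521149102446 n 168
tcp-based base in stage [-2.9  1.4 39.6] F stage [-0.9119 -0.6115 -1.498 ] mom [-0.0152  0.2206 -0.0284] 16.1
slide in tool mm [ 1.3445 -1.5659  1.0778] yaw,pitch [ 2.9121 -1.2557] -0.0006615640945104183 n 168
tcp-based base in stage [-2.9  1.5 39.5] F stage [-0.2839 -0.1762 -1.0034] mom [-0.0515  0.1801 -0.022 ] 16.4
```

```bash
python3 - <<'E' 2>/dev/null
from plan import *
im=cv2.imread('pics/l2.png',0).astype(float)
pin=F+.005*ex-.0015*ez
for cam,ox,oy,o,(cx,cy) in [('top',219,138,0,(203,233)),('scene',260,127,400,(210,244))]:
    w=im[cy-14:cy+15,o+cx-14:o+cx+15];k=np.clip(np.median(w)-12-w,0,None);yy,xx=np.mgrid[-14:15,-14:15]
    c=np.array([cx+(k*xx).sum()/k.sum(),cy+(k*yy).sum()/k.sum()]);px=(c+.5)/5-.5+[ox,oy]
    J=np.array([(proj(cam,pin+.001*a)-proj(cam,pin))[0] for a in(ex,ey)]).T
    print(cam,px,proj(cam,pin)[0],'du,dv mm',np.linalg.solve(J,px-proj(cam,pin)[0]))
E
```

```text
top [259.1194 184.624 ] [258.9983 184.4506] du,dv mm [-0.478  -0.2011]
scene [301.4977 175.443 ] [302.1165 175.0558] du,dv mm [-2.3335  0.6511]
```

Call:
drive_tool(deltas=[[0, -0.2, 0, 3, 0.4, -8, 0], [0, 0, 0, 3, 0.4, -8, 0], [0, 0, 0, 3, 0.4, -8, 0], [0, 0, 0, 2.2, 0.4, -6, 0], [0, 0, 0, 0, 0, 0, 0]])

```text
clock: 16.9
tcp_pos: [0.5465, 0.0359, 0.2459]
ee_rot: [[-0.933, -0.229, 0.278], [-0.22, 0.973, 0.066], [-0.286, 0.0, -0.958]]
force: [0.2, -0.0, -0.5]
gripper_width: 0.0088
gripper_force: 61.3
```

```bash
python3 - <<'E' 2>/dev/null
from sl import *
measure(6); measure(6); go(F-.0008*ex+.0005*ey+(.1831)*ez)
E
```

```text
slide in tool mm [ 0.7128 -0.438  -0.3835] yaw,pitch [1.5078 0.281 ] -0.000622153108108846 n 159
tcp-based base in stage [0.2 0.2 8. ] F stage [-0.9624 -0.1524 -1.3303] mom [-0.0615  0.2198  0.0619] 17.2
slide in tool mm [1.4077 0.1009 0.7403] yaw,pitch [ 0.0909 -0.0288] -0.0006348322874466307 n 153
tcp-based base in stage [-0.1  0.3  7.7] F stage [-1.452  -0.5101 -0.749 ] mom [ 0.0034  0.2322 -0.0301] 17.5
tcp [0.5467 0.0358 0.2479] rot [ 0.05 -0.1  -0.05] shift mm [ 1.2  0.5 -7.6] F [-1.0241 -0.7642 -1.1387] t 17.5
```

Call:
drive_tool(deltas=[[0, 0, 0, -0.4, 0, -2.3, 0], [0, 0, 0, 0.5, 0.1, -1.9, 0], [0, 0, 0, 0.3, 0, -1, 0], [0, 0, 0, 0.3, 0, -1, 0]])

```text
clock: 17.9
tcp_pos: [0.5474, 0.0359, 0.2412]
ee_rot: [[-0.932, -0.229, 0.281], [-0.22, 0.973, 0.066], [-0.288, -0.0, -0.958]]
force: [-0.2, 0.3, -1.3]
gripper_width: 0.0088
gripper_force: 61.3
```

```bash
cat > st.py <<'E'
from plan import *
s=read_state();b=s['tcp_pos']+s['ee_rot']@[0,0,.1831];print('base',((b-F)@A*1000).round(2),'F stage',(s['force']@A).round(2),'mom stage',(s['moment']@A).round(3),'grip',s['gripper_force'],s['clock']);go(s['tcp_pos'])
E
python3 st.py
```

```text
base [-1.56  0.27  1.11] F stage [-0.5   0.32 -1.22] mom stage [0.049 0.222 0.018] grip 61.316020488739014 17.9
tcp [0.5474 0.0359 0.2412] rot [ 0.05 -0.14 -0.05] shift mm [0. 0. 0.] F [-0.1952  0.2862 -1.3089] t 17.9
```

Call:
drive_tool(deltas=[[0, -0.1, 0, 0.7, 0.1, -0.5, 0], [0, 0, 0, 0.2, 0.1, -0.7, 0], [0, 0, 0, 0.2, 0, -0.7, 0]])

```text
clock: 18.2
tcp_pos: [0.5486, 0.0361, 0.2398]
ee_rot: [[-0.931, -0.229, 0.283], [-0.22, 0.973, 0.066], [-0.29, -0.001, -0.957]]
force: [-5.2, 0.2, 4.4]
gripper_width: 0.009
gripper_force: 62.6
```

```bash
python3 st.py
```

```text
base [-0.45  0.17 -0.66] F stage [-3.47  1.41  5.69] mom stage [ 0.078  0.492 -0.008] grip 62.55399942398071 18.2
tcp [0.5486 0.0361 0.2398] rot [ 0.05 -0.02 -0.06] shift mm [0. 0. 0.] F [-5.1711  0.2401  4.4381] t 18.2
```

Call:
drive_tool(deltas=[[0, 0, 0, 0.2, 0, -0.5, 0], [0, 0, 0, 0, 0, 0, 0]])

```text
clock: 18.4
tcp_pos: [0.5487, 0.0361, 0.2398]
ee_rot: [[-0.932, -0.23, 0.282], [-0.22, 0.973, 0.066], [-0.29, -0.001, -0.957]]
force: [-6.1, -0.0, 5.4]
gripper_width: 0.009
gripper_force: 62.5
```

```bash
python3 st.py; python3 st.py
```

```text
base [-0.45  0.16 -0.63] F stage [-4.1   1.34  6.85] mom stage [ 0.07   0.63  -0.048] grip 62.547394037246704 18.4
tcp [0.5487 0.0361 0.2398] rot [ 0.05 -0.05 -0.07] shift mm [0. 0. 0.] F [-6.0678 -0.0474  5.3604] t 18.4
base [-0.45  0.16 -0.63] F stage [-4.1   1.34  6.85] mom stage [ 0.07   0.63  -0.048] grip 62.547394037246704 18.4
tcp [0.5487 0.0361 0.2398] rot [ 0.05 -0.05 -0.07] shift mm [0. 0. 0.] F [-6.0678 -0.0474  5.3604] t 18.4
```

Call:
drive_tool(deltas=[[0, 0, 0, 0.15, 0, -0.5, 0], [0, 0, 0, 0.15, 0, -0.5, 0], [0, 0, 0, 0, 0, 0, 0]])

```text
clock: 18.7
tcp_pos: [0.5488, 0.0361, 0.2398]
ee_rot: [[-0.932, -0.23, 0.281], [-0.22, 0.973, 0.066], [-0.289, -0.0, -0.957]]
force: [-13.4, -0.2, 12.2]
gripper_width: 0.0085
gripper_force: 64.0
```

```bash
cat > av.py <<'E'
from plan import *
S=[]
for i in range(8):
    read_camera('scene');s=read_state();b=s['tcp_pos']+s['ee_rot']@[0,0,.1831];S.append(np.r_[s['force']@A,s['moment']@A,(b-F)@A*1000])
S=np.array(S);m=S.mean(0);print('F',m[:3],'M',m[3:6],'base',m[6:],'sd',S.std(0)[:6])
f=m[:3]-[-.4,-.1,-1.3];M=m[3:6]-[-.0,.205,0]
print('contact u',(-.1831*f[0]-M[1])/f[2]*1000,'v',(M[0]-.1831*f[1])/f[2]*1000);go(s['tcp_pos'])
E
python3 av.py
```

```text
F [-8.0002  2.1647 15.3681] M [0.1847 1.213  0.004 ] base [-0.4772  0.1738 -0.7078] sd [0.4793 0.4873 0.2182 0.0226 0.0427 0.0299]
contact u 23.011238010913544 v -13.799165493345889
tcp [0.5488 0.0361 0.2398] rot [ 0.05 -0.1  -0.09] shift mm [0. 0. 0.] F [-12.239   -0.2449  12.6281] t 19.1
```

Call:
drive_tool(deltas=[[0, 0, 0, -0.3, -0.1, 1, 0], [-0.1, -0.18, -0.05, -1.2, 0.4, -0.3, 0], [-0.1, -0.18, -0.05, -1.2, 0.4, -0.3, 0], [0, 0, 0, 0.2, 0, -0.6, 0], [0, 0, 0, 0.1, 0, -0.4, 0]])

```text
clock: 19.6
tcp_pos: [0.5473, 0.0367, 0.2393]
ee_rot: [[-0.929, -0.228, 0.29], [-0.219, 0.974, 0.062], [-0.297, -0.006, -0.955]]
force: [-7.6, -1.6, 13.3]
gripper_width: 0.0091
gripper_force: 63.7
```

```bash
python3 av.py
```

```text
F [-1.7165 -0.409  11.0399] M [ 0.1099  0.6385 -0.0278] base [-0.3753 -0.0879 -0.7146] sd [0.4789 0.291  0.2781 0.0253 0.0283 0.034 ]
contact u -15.59743323704215 v 13.490735297534627
tcp [0.5473 0.0367 0.2394] rot [0.27 0.45 0.04] shift mm [0. 0. 0.] F [-4.4603 -1.5319  9.8469] t 20.0
```

Call:
drive_tool(deltas=[[0.1, 0.17, 0.02, 0.1, -0.4, 0, 0], [0, 0, 0, 0, 0, 0, 0]])

```text
clock: 20.2
tcp_pos: [0.5476, 0.0364, 0.2394]
ee_rot: [[-0.93, -0.228, 0.289], [-0.219, 0.974, 0.064], [-0.296, -0.004, -0.955]]
force: [-2.8, -1.5, 9.1]
gripper_width: 0.0089
gripper_force: 62.9
```

```bash
python3 av.py; python3 - <<'E' 2>/dev/null
from sl import *
for i in range(3): measure(6)
view('l6',F+[0,0,.03],zoom=5)
E
```

```text
F [-0.9414 -0.116   9.9075] M [ 0.0795  0.3673 -0.0297] base [-0.4121 -0.0467 -0.712 ] sd [0.302  0.4353 0.4441 0.0215 0.02   0.0377]
contact u -5.637977315390851 v 7.353092695195948
tcp [0.5476 0.0364 0.2394] rot [0.16 0.34 0.03] shift mm [0. 0. 0.] F [-3.0202 -1.3151  8.6582] t 20.6
slide in tool mm [ 1.0233 -0.2006  0.011 ] yaw,pitch [-2.0699  1.4321] -0.0006385614705347437 n 165
tcp-based base in stage [-0.4 -0.1 -0.7] F stage [-0.8023 -0.4274  9.4871] mom [0.0373 0.3611 0.0488] 20.9
slide in tool mm [0.9395 0.2179 0.7377] yaw,pitch [-0.6609  0.2012] -0.0006393967526099295 n 164
tcp-based base in stage [-0.4 -0.  -0.7] F stage [-1.1677 -0.2743  9.3516] mom [-0.0131  0.368   0.0236] 21.2
slide in tool mm [ 1.2269 -1.447   0.495 ] yaw,pitch [2.2169 1.0323] -0.0006280865509985846 n 165
tcp-based base in stage [-0.4 -0.1 -0.7] F stage [-1.3164 -1.1219 10.6466] mom [0.0169 0.343  0.0444] 21.5
top 218 136
scene 260 119
```

View pics/l6.png

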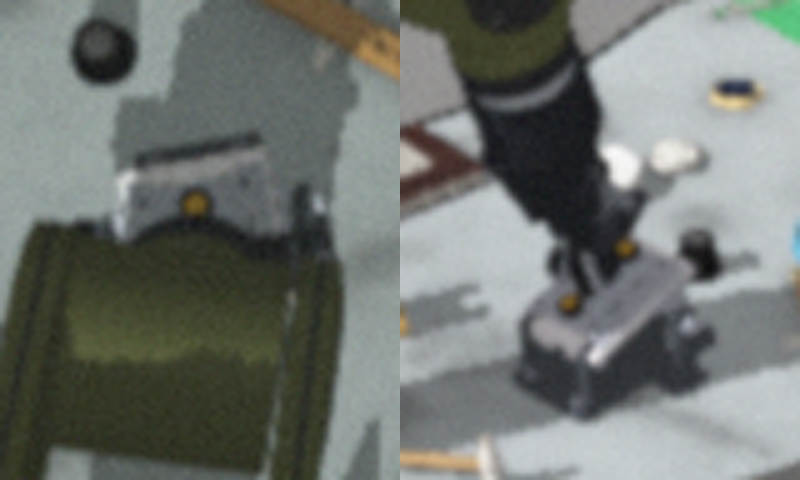

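The slide lies on the table, with its samples at scene crop (570,302) and (626,248) and top crop (195,205). I'll check centring from the orange samples against the pin-calibrated projections.

```bash
cat > or.py <<'E'
from plan import *
def chk(n=4):
    bias={'top':(-.48,-.20),'scene':(-2.33,.65)}
    for cam in('top','scene'):
        im=np.mean([read_camera(cam)[0] for _ in range(n)],0);o=np.clip(im[...,0]-im[...,2]-40,0,None)
        for sg in(1,-1):
            for h in (.012,):
                X=F+sg*.0275*ex+h*ez;p=proj(cam,X)[0];u,v=p.round().astype(int);w=o[v-5:v+6,u-5:u+6]
                if w.sum()<200: print(cam,sg,'none');continue
                yy,xx=np.mgrid[v-5:v+6,u-5:u+6];c=np.array([(w*xx).sum(),(w*yy).sum()])/w.sum()
                J=np.array([(proj(cam,X+.001*a)-p)[0] for a in(ex,ey)]).T
                print(cam,sg,c,'du,dv minus bias',np.linalg.solve(J,c-p)-bias[cam],w.sum())
chk()
E
python3 or.py
```

```text
top 1 [256.6399 176.2798] du,dv minus bias [-0.0172  0.7615] 258.25
top -1 none
scene 1 none
scene -1 none
```

```bash
sed -i 's/-40,0,None/-18,0,None/; s/w.sum()<200/w.sum()<60/' or.py; python3 or.py
```

```text
top 1 [256.6489 176.3701] du,dv minus bias [-0.236   0.7857] 633.0
top -1 [261.8498 201.6051] du,dv minus bias [-8.2588  1.2556] 166.5
scene 1 [304.6526 168.1831] du,dv minus bias [-0.8213  1.099 ] 360.5
scene -1 [293.412  179.0622] du,dv minus bias [-0.6995  0.7383] 313.75
```

```bash
python3 av.py; python3 -c "
from station import *
print(close_job())"
```

```text
F [-0.7828  0.2031  9.7767] M [ 0.0778  0.3582 -0.0031] base [-0.4147 -0.056  -0.7089] sd [0.4509 0.4686 0.5179 0.0423 0.0192 0.0275]
contact u -7.504978263938527 v 2.01248132585592
tcp [0.5476 0.0364 0.2394] rot [0.16 0.33 0.03] shift mm [0. 0. 0.] F [-3.5973 -0.8374  8.6211] t 22.8
the job is handed in; nothing more can be done
None
```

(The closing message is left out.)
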